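# Hang a washed inhaler spacer on the drying carousel

### The arm

A 6-joint arm with a two-finger parallel gripper is mounted at the origin on the work surface. World frame = base frame: x ahead of the robot, y to its left, z up, the work surface at z = 0. Lengths are in mm, angles in rad, forces in N, time in s.
With the tool pointing down it reaches from about 400 to 825 mm from the base axis. Payload 7 kg.
Tool frame: the origin (TCP) lies at the very end of the fingers, on their centre line; the grasp point (between the pads) lies 19 mm behind it; z points along the fingers, y is the line along which they close (so a half turn about z gives the same grasp; the last joint's range is limited). The gripper opens to 85 mm and grips with 20 to 120 N. Pads are 22 mm wide; open, the fingers measure 114 mm over their backs; the gripper's body (76 mm by 85 mm) begins 54 mm behind the grasp point. The pads swing forward as they close: fully open they stand 13 mm farther back than shut.
Start: joints at [-0.884, 0.359, 0.012, 0, -1.224, -0.288], TCP at [262.083, -622.019, 231.302] pointing down, gripper open.
Joint ranges: [-3.07, 3.07], [-1.43, 2.12], [-1.02, 1.25], [-3.03, 1.67], [-3.05, -0], [-3.03, 3.03]. Speed limits (rad/s): [2.39, 2.39, 3.01, 3.14, 3.14, 3.14].

### API

Orientations are given as a 3x3 rotation matrix whose columns are the frame's x, y, z axes.
In Python, from bench import env gives the robot as it stands.
- The arm moves only by the tool move_arm, never from a script. Its arguments are lists of equal length, an entry for each row: "hand": the finger opening in m, from 0 to 0.0854; "travel": the shift along the world's x, y, z in m, a list of three; "twist": the turn, a rotation vector about the world's x, y, z in rad, a list of three. In form: {"hand": [hand, ...], "travel": [[tx, ty, tz], ...], "twist": [[wx, wy, wz], ...]}. A call has 1 to 12 rows; each row is the pose to reach, as a shift and turn from the pose commanded when the call began; what a row does not reach only later rows make up. A row lasts 1/10 s, in which the tool goes at most 50 mm and 8.59 degrees, less where a joint would pass 70% of its speed; a pose out of reach is approached as far as the arm can. A call with a gripper value outside its range is refused whole. The fingers move at their own pace and stop on an object; "newtons" is the grip in N (left out, the last holds). Time passes only in rows, so rows that repeat a pose let the fingers close. It gives the time, the measured TCP pose, the force, the opening and the grip force at its end, in the units of the state.
- env.get_obs(): the state, without advancing time (a new reading comes with each control period).
- env.grab_frame(name): name is "side" or "top"; returns a dict with "image" (400x640x3 uint8, red, green, blue), "fx", "fy", "cx", "cy" (pixels), "R" (3x3) and "t" (3): a world point X has camera coordinates R X + t. Camera axes: x right, y down, z forward; pixel columns grow to the right and rows downward; lengths in mm; the calibration is good to about 2 mm. A picture is of the moment at which its call begins. There is no depth.
- env.finish_job(): hands the job in; it is judged then, once.
The state is a dict: "time": time; "qpos": joint angles; "joint_velocities": joint speeds; "tau": joint torques, N m; "position": TCP position; "orientation": TCP orientation; "wrist_force": force on the tool from outside, world axes, zero at the start; "torque": the same for the moment, N m; "grip_width": opening from 0.0 (shut) to 1.0 (fully open); "grip_force": force on a finger pad.
Only numpy, scipy, OpenCV 4.12 (cv2) and the standard library are available. Lean on these libraries where they do the work, as an engineer would, in place of code of your own. Each camera call takes 0.05 s, during which the arm holds its last target. There are 200 camera calls.

### The job

Turn the drying carousel, which has a knob on top, until the one empty hook stands over the drip tray of its foot. Then take the clear inhaler spacer chamber that stands on the table, slip it mouth-first over that hook and guide it gently all the way on, until you feel the sprung ball on the hook's end give a little against the closed end, before letting go. Leave the pill bottle, mug and inhaler where they are.

Things in the scene. Friction and masses are not known exactly. Their poses are not given: they have to be found in the camera images.
- stand: Fixed foot of the drying carousel: white disc 170 mm across, 18 mm high. Origin at table level on the turning axis, z up. A square white drip tray (110 x 110 mm, 20 mm high) is fixed to it, its centre 143 mm from the axis along the stand's -x: the front. Position and yaw vary.
- rack (a joint): Angle (rad) of the rack about the stand's axis, growing anticlockwise from above; at 0 or any whole turn the empty hook is over the tray's middle line. Turns both ways (limits -7 and 7), friction 0.15 N m, stays where left. A 22 mm post with four hooks 90 degrees apart: three carry fixed things (chamber, beaker, mask) reaching 165 mm from the axis and 200 mm high.
- hook_tip (a point): Outer end of the 36 mm white ball on the empty hook, 114 mm from the turning axis, 159 mm above the table, with the ball at rest. Its axes turn with the rack: x level, from the hook towards the turning axis, z up. The hook's bar leans 35 degrees from vertical, outward: it points along (-0.574, 0, 0.819) in these axes, and the ball is centred on its upper end, 18 mm short of this point.
- ball (a joint): How far (m) the empty hook's ball is pressed down along the hook: 0 at rest, 0.012 at its stop. It sits on a light spring: it starts to move at about 2 N and takes 0.5 N more for each mm, about 8 N at the stop; it carries the hung chamber's weight without moving.
- hook_elbow (a point): Elbow of the empty hook, 55 mm from the turning axis, 75 mm above the table: the 12 mm steel bar comes level out of the post to here, then rises straight, leaning outward, to hook_tip 103 mm away. Same axes as hook_tip.
- knob_grip (a point): Grip point of the white bar knob on top of the rack, on the turning axis 232 mm above the table. The bar is 54 mm long (along this point's x, in line with the empty hook), 14 mm thick (along y), from 206 to 250 mm above the table; under it a flat disc of 44 mm diameter, top at 206 mm.
- chamber_mid (a point): Centre of the loose clear spacer chamber, 137 mm tall, about 90 g, standing mouth-down on the table; on its axis 68.5 mm above the mouth, z from mouth to mouthpiece. Tube 95 mm long, 50 to 52 mm across, 4 mm wall, open below, closed flat above; on that a flat white mouthpiece 42 mm tall, 36 mm wide along x, 20 mm thick along y.
- chamber_roof (a point): Centre of the inside face of the chamber's closed end, 90 mm from the mouth (21.5 mm above chamber_mid along the chamber's z). When the chamber is fully on the hook the hook's ball touches this face.
- pillbottle_mid (a point): Bystander: amber pill bottle, 54 mm across, 85 mm tall, upright; point on its axis 42 mm up.
- mug_mid (a point): Bystander: white mug, 72 mm across, 85 mm tall, handle to its +y; point on its axis 42 mm up.
- inhaler_mid (a point): Bystander: grey L-shaped inhaler, 62 x 34 mm, 93 mm tall, upright; point 45 mm up.
Not all that is in view belongs to the job. Of the things that look like the part that bears chamber_mid, the smallest one is meant.

How it is judged:
By the outcome, as a careful person would: the job done as asked, in the order asked, and still so for the second after the job is handed in, with the robot touching nothing.
It also fails if it takes over 72 s, if anything falls off the work surface, if the arm or the gripper's body presses on something with over 40 N, if the wrist force passes 120 N, or if a joint passes its speed limit or range.

## Working session

There is one attempt and no reset: what is moved stays moved. The work goes in short steps, Python scripts to look and compute and a tool call to move; the robot and the scene stay as the last step left them, time stands still between calls to the robot, and variables do not carry over. Pictures are saved under pics/ and viewed, at most 10 in all, crops included, and the job is handed in when it is done.

Besides the shell and the picture viewer there is one more tool, called after "Request:" as name(argument=value, ...) on one line, values as JSON. move_arm: Moves the arm, as the interface text tells. Its arguments: {"type":"object","properties":{"hand":{"type":"array"},"travel":{"type":"array"},"twist":{"type":"array"},"newtons":{"type":"number"}},"required":["hand","travel","twist"]}

```bash
mkdir -p pics
cat > h.py <<'E'
import numpy as np, cv2
from bench import env
np.set_printoptions(precision=3,suppress=True)
def grab(n,save=None):
    f=env.grab_frame(n)
    if save: cv2.imwrite('pics/'+save,f['image'][:,:,::-1])
    return f
def ray(f,u,v):
    R=np.array(f['R']);t=np.array(f['t'])
    return -R.T@t, R.T@np.array([(u-f['cx'])/f['fx'],(v-f['cy'])/f['fy'],1])
def onz(f,u,v,z):
    o,d=ray(f,u,v); return o+d*(z-o[2])/d[2]
def proj(f,X):
    c=np.array(f['R'])@np.array(X,float)+np.array(f['t']); return np.array([f['fx']*c[0]/c[2]+f['cx'],f['fy']*c[1]/c[2]+f['cy']])
def tri(a,pa,b,pb):
    o1,d1=ray(a,*pa);o2,d2=ray(b,*pb)
    s=np.linalg.lstsq(np.c_[d1,-d2],o2-o1,rcond=None)[0]
    p=o1+d1*s[0];q=o2+d2*s[1]; return (p+q)/2,np.linalg.norm(p-q)
E
python3 - <<'E'
from h import *
for n in('side','top'):
    f=grab(n,n+'0.png'); print(n,f['fx'],f['cx'],f['cy'],ray(f,320,200))
o=env.get_obs();print(o['time'],o['position'],o['orientation'],o['grip_width'])
E
```

```text
side 510.4317526483748 311.9364567654172 201.73924789713058 (array([ 340.755,  844.943, 1091.211]), array([ 0.088, -0.727, -0.681]))
top 408.3441167190696 316.92020999612555 201.3045567263312 (array([ 347.76 , -133.253, 1042.854]), array([ 0.184, -0.03 , -0.983]))
0.1 [ 261.957 -621.654  230.461] [[-0.922 -0.388 -0.001]
 [-0.388  0.922  0.001]
 [ 0.     0.001 -1.   ]] 0.9963282408131965
```

View pics/side0.png

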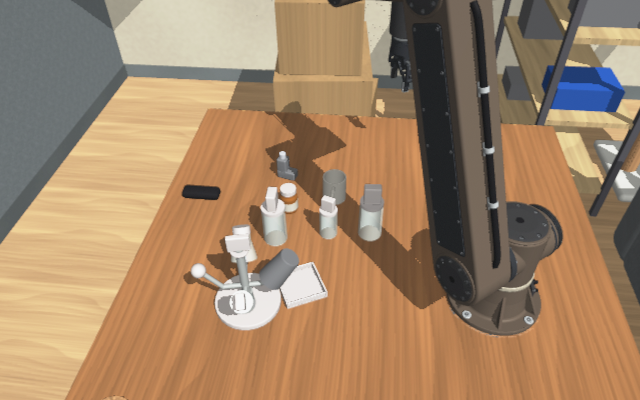

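View pics/top0.png

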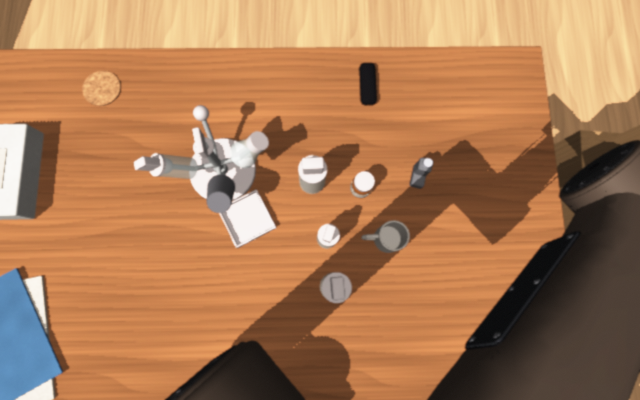

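Side view: three clear chambers stand at about (274,220), (328,218) and (371,215); in the top view they are at (312,172), (328,236) and (336,288). The middle one, side (328,218) / top (328,236), looks smallest. The empty hook's ball is at side (198,271) / top (201,113), and the tray is at top (247,218). I'll confirm in a crop.

Run:
```python
from h import *
a=cv2.imread('pics/side0.png')[150:340,180:400];b=cv2.imread('pics/top0.png')[90:310,130:380]
a=cv2.resize(a,(400,345),interpolation=cv2.INTER_CUBIC)
a=cv2.resize(a,None,fx=1,fy=1)
b=cv2.resize(b,(400,352),interpolation=cv2.INTER_CUBIC)[:345]
cv2.imwrite('pics/crop1.png',np.hstack([a,b]))
s=env.grab_frame('side');t=env.grab_frame('top')
# ball (white blob centroid) in both views
for n,f,(u,v) in(('s',s,(198,271)),('t',t,(201,113))):
    im=f['image'].astype(int);g=im[v-14:v+15,u-14:u+15];m=(g.min(2)>165)&(g.max(2)-g.min(2)<40)
    k,l,st,c=cv2.connectedComponentsWithStats(m.astype(np.uint8));i=1+np.argmax(st[1:,4]);print(n,st[i],c[i]+[u-14,v-14])
print(tri(s,(198,271),t,(201,113)))
print('knob?', tri(s,(238,243),t,(213,154)))
for u,v in((312,165),(328,236),(336,288)): print(onz(t,u,v,137))
print('disc s/t', onz(t,222,168,18),onz(s,248,302,18))
print('tray', [onz(t,*p,20)[:2] for p in((220,208),(259,192),(275,226),(235,245))])
```

```text
s [  8   7  21  18 189] [200.    271.534]
t [  6   7  12  14 130] [198.946 112.554]
(array([724.758, 111.422, 144.333]), np.float64(0.4753963915999434))
knob? (array([619.067,  67.802, 203.405]), np.float64(22.671303392020473))
[ 598.993 -143.979  137.   ]
[ 435.479 -177.097  137.   ]
[ 322.106 -191.998  137.   ]
disc s/t [626.718  86.838  18.   ] [619.788  98.287  18.   ]
tray [array([521.815,  88.857]), array([561.836,  -9.114]), array([474.006, -49.974]), array([427.918,  49.307])]
```

View pics/crop1.png

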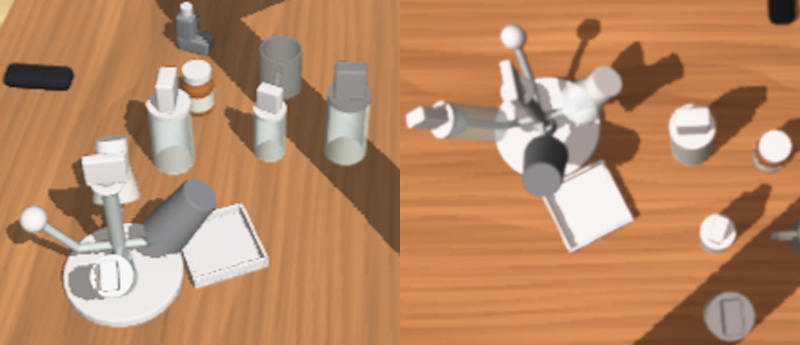

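The crop confirms it: the middle chamber, side (328,218) / top (328,236), is clearly shorter and thinner than the other two, so that is the one. The ball triangulates to z = 144, matching the stated height. Next I measure the tray and axis, and the mouthpiece.

Run:
```python
from h import *
s=env.grab_frame('side');t=env.grab_frame('top')
im=t['image'].astype(int);m=((im.max(2)-im.min(2)<45)&(im.min(2)>120)).astype(np.uint8)
w=np.zeros_like(m);cv2.fillPoly(w,[np.array([[220,212],[262,188],[280,228],[233,250]])],1)
c=max(cv2.findContours(m*w,0,2)[0],key=cv2.contourArea)
P=np.array([onz(t,*p,20)[:2] for p in c[:,0]],np.float32)
print('tray',cv2.minAreaRect(P))
T=np.array(cv2.minAreaRect(P)[0])
ball=np.array([724.8,111.4])
for A in ((626.5,78.6,250),): print('knob proj',proj(s,A),proj(t,A))
def up(f,u,v,r,sc): 
    return cv2.resize(f['image'][v-r:v+r,u-r:u+r,::-1],(sc,sc),interpolation=cv2.INTER_CUBIC)
ks=proj(s,(626.5,78.6,240)).astype(int);kt=proj(t,(626.5,78.6,240)).astype(int)
cv2.imwrite('pics/c2.png',np.vstack([np.hstack([up(s,*ks,22,300),up(t,*kt,22,300)]),np.hstack([up(s,328,218,25,300),up(t,328,236,25,300)])]))
print(ks,kt)
```

```text
tray ((493.10400390625, 21.173477172851562), (106.44051361083984, 111.80802917480469), 27.171417236328125)
knob proj [236.117 233.733] [202.098 138.073]
[236 236] [203 139]
```

View pics/c2.png

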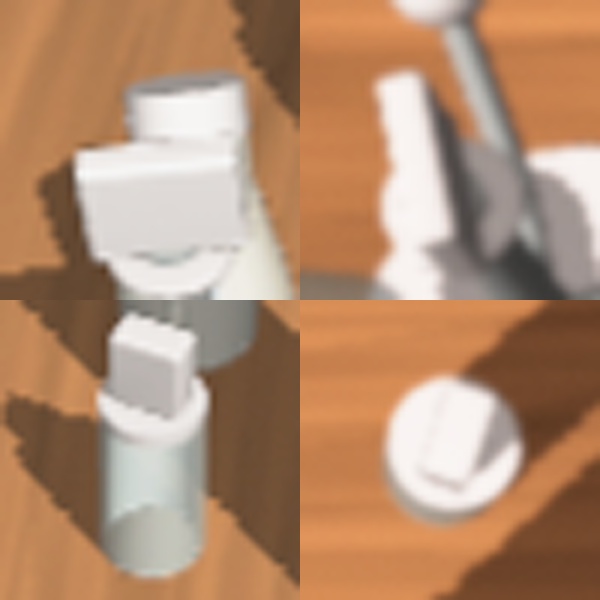

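Knob: top face centre at side about (237,237) and top about (197.5,141). Chamber: mouthpiece long edge in the top view runs (335.5,226.8) to (329.7,242.7), and the rim centre is at about (328.7,235.7).

Run:
```python
from h import *
s=env.grab_frame('side');t=env.grab_frame('top')
print('knob tri',tri(s,(237.2,236.9),t,(197.5,141)),onz(t,197.5,141,250),onz(s,237.2,236.9,250))
a=onz(t,181+75/6.82,117+80/6.82,250);b=onz(t,181+98/6.82,117+250/6.82,250);print('knob edge L',a,b,np.degrees(np.arctan2(*(a-b)[1::-1])))
a=onz(t,181+118/6.82,117+72/6.82,250);b=onz(t,181+150/6.82,117+240/6.82,250);print('knob edge R',a,b,np.degrees(np.arctan2(*(a-b)[1::-1])))
print('ch rim',onz(t,328.7,235.7,95), 'side rim',onz(s,303+152/6,193+107/6,95),'side foot',onz(s,303+153/6,193+245/6,0),'top mp side',onz(s,328.7,199,137))
C=[(450,388),(495,395),(460,490),(418,472)]
W=[onz(t,303+(x-300)/6,211+(y-300)/6,137) for x,y in C];print(np.array(W),np.mean(W,0))
d=W[1]-W[2];print('long deg',np.degrees(np.arctan2(d[1],d[0])))
d=W[2]-W[3];print('short deg',np.degrees(np.arctan2(d[1],d[0])))
# disc of stand, side view: ellipse fit on left/bottom edge
T=np.array([493.1,21.2]);B=np.array([724.8,111.4]);d=B-T
# axis: 143 from tray, 103.7 from ball
L=np.linalg.norm(d);e=d/L;x=(L*L+143**2-103.7**2)/(2*L);h2=143**2-x*x;print('L',L,x,h2)
n=np.array([-e[1],e[0]])
for sg in(1,-1):
  if h2>0: print(T+e*x+sg*n*h2**.5)
```

```text
knob tri (array([621.24 ,  87.784, 249.599]), np.float64(1.3063050420237539)) [620.412  87.618 250.   ] [621.795  87.949 250.   ]
knob edge L [646.555  99.641 250.   ] [593.91   90.925 250.   ] 9.400758911889627
knob edge R [648.935  87.012 250.   ] [596.801  75.816 250.   ] 12.12030725902391
ch rim [ 440.22  -180.774   95.   ] side rim [ 441.564 -175.795   95.   ] side foot [ 441.048 -177.015    0.   ] top mp side [ 440.968 -179.296  137.   ]
[[ 458.572 -177.606  137.   ]
 [ 455.706 -194.302  137.   ]
 [ 420.635 -180.466  137.   ]
 [ 427.518 -165.079  137.   ]] [ 440.608 -179.363  137.   ]
long deg -21.528560095508865
short deg -114.09938203403527
L 248.6381507331487 143.81590232456904 -234.01376142998197
```

Request:
move_arm(hand=[0.06,0.06,0.06,0.06,0.06,0.06,0.06,0.06,0.06,0.06,0.06,0.06], travel=[[0,0,0.05],[0.359,0.71,0.079],[0.359,0.71,0.079],[0.359,0.71,0.079],[0.359,0.71,0.079],[0.359,0.71,0.079],[0.359,0.71,0.079],[0.359,0.71,0.079],[0.359,0.71,0.079],[0.359,0.71,0.079],[0.359,0.71,0.079],[0.359,0.71,0.079]], twist=[[0,0,0],[0,0,-0.197],[0,0,-0.197],[0,0,-0.197],[0,0,-0.197],[0,0,-0.197],[0,0,-0.197],[0,0,-0.197],[0,0,-0.197],[0,0,-0.197],[0,0,-0.197],[0,0,-0.197]], newtons=30)

```text
time: 1.6
position: [510.3, -130.2, 301.9]
orientation: [[-0.98, -0.201, 0.001], [-0.201, 0.98, 0.0], [-0.001, -0.0, -1.0]]
wrist_force: [1.2, -0.2, 0.4]
grip_width: 0.701
grip_force: 0.0
```

Request:
move_arm(hand=[0.06,0.06,0.06,0.06,0.06,0.06,0.06,0.06], travel=[[0.1,0.2,0.006],[0.1,0.2,0.006],[0.1,0.2,0.006],[0.1,0.2,0.006],[0.1,0.2,0.006],[0.1,0.2,0.006],[0.1,0.2,0.006],[0.1,0.2,0.006]], twist=[[0,0,0],[0,0,0],[0,0,0],[0,0,0],[0,0,0],[0,0,0],[0,0,0],[0,0,0]])

```text
time: 2.4
position: [609.4, 66.9, 307.5]
orientation: [[-0.98, -0.2, 0.0], [-0.2, 0.98, -0.0], [-0.0, -0.0, -1.0]]
wrist_force: [-0.5, 0.1, 0.1]
grip_width: 0.702
grip_force: 0.0
```

Run:
```python
from h import *
s=grab('side','s3.png');t=grab('top')
o=env.get_obs();print(o['time'],o['position'],o['orientation'],o['qpos'])
def up(f,u,v,r,sc): return cv2.resize(f['image'][v-r:v+r,u-r:u+r,::-1],(sc,sc),interpolation=cv2.INTER_CUBIC)
cv2.imwrite('pics/c3.png',np.hstack([up(s,240,230,50,400),up(t,205,140,50,400)]))
```

```text
2.5 [609.418  66.633 307.734] [[-0.98  -0.199  0.   ]
 [-0.199  0.98   0.   ]
 [-0.     0.    -1.   ]] [ 0.427  0.219 -0.01   0.    -1.342 -1.797]
```

View pics/c3.png

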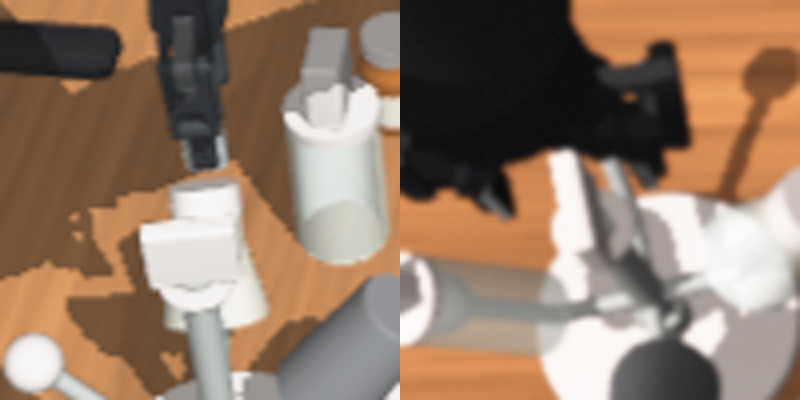

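The picture shows the gripper fingers just behind and above the knob, with the knob unchanged. I shift to (621, 88) and go down.

Request:
move_arm(hand=[0.06,0.06,0.06,0.06,0.06,0.06,0.06,0.03,0.014,0.0,0.0,0.0], travel=[[0.0116,0.021,-0.03],[0.0116,0.021,-0.06],[0.0116,0.021,-0.08],[0.0116,0.021,-0.094],[0.0116,0.021,-0.094],[0.0116,0.021,-0.094],[0.0116,0.021,-0.094],[0.0116,0.021,-0.094],[0.0116,0.021,-0.094],[0.0116,0.021,-0.094],[0.0116,0.021,-0.094],[0.0116,0.021,-0.094]], twist=[[0,0,0],[0,0,0],[0,0,0],[0,0,0],[0,0,0],[0,0,0],[0,0,0],[0,0,0],[0,0,0],[0,0,0],[0,0,0],[0,0,0]], newtons=25)

```text
time: 3.7
position: [621.8, 86.8, 214.0]
orientation: [[-0.98, -0.2, 0.001], [-0.2, 0.98, -0.003], [-0.0, -0.003, -1.0]]
wrist_force: [2.5, -7.7, 2.3]
grip_width: 0.155
grip_force: 27.7
```

Run:
```python
from h import *
o=env.get_obs()
for k in('time','position','orientation','wrist_force','torque','grip_width','grip_force'):print(k,o[k])
```

```text
time 3.7
position [621.812  86.78  214.043]
orientation [[-0.98  -0.2    0.001]
 [-0.2    0.98  -0.003]
 [-0.    -0.003 -1.   ]]
wrist_force [ 2.506 -7.681  2.321]
torque [-2.782 -0.746 -0.064]
grip_width 0.1545998487165968
grip_force 27.68936187028885
```

Request:
move_arm(hand=[0,0,0,0,0,0,0,0,0,0,0,0], travel=[[0.0005,-0.0015,0],[0.0005,-0.0015,0],[0.0005,-0.0015,0],[0.0005,-0.0015,0],[0.0005,-0.0015,0],[0.0005,-0.0015,0],[0.0005,-0.0015,0],[0.0005,-0.0015,0],[0.0005,-0.0015,0],[0.0005,-0.0015,0],[0.0005,-0.0015,0],[0.0005,-0.0015,0]], twist=[[0,0,0.05],[0,0,0.19],[0,0,0.33],[0,0,0.47],[0,0,0.61],[0,0,0.75],[0,0,0.89],[0,0,1.03],[0,0,1.17],[0,0,1.31],[0,0,1.45],[0,0,1.55]])

```text
time: 4.9
position: [625.6, 84.3, 214.1]
orientation: [[0.184, -0.983, 0.006], [-0.983, -0.184, -0.003], [0.005, -0.005, -1.0]]
wrist_force: [20.6, -15.9, -7.9]
grip_width: 0.161
grip_force: 26.4
```

Request:
move_arm(hand=[0,0,0,0,0,0,0,0,0,0,0,0], travel=[[0,0,0],[0,0,0],[0,0,0],[0,0,0],[0,0,0],[0,0,0],[0,0,0],[0,0,0],[0,0,0],[0,0,0],[0,0,0],[0,0,0]], twist=[[0,0,0.14],[0,0,0.28],[0,0,0.42],[0,0,0.56],[0,0,0.7],[0,0,0.84],[0,0,0.98],[0,0,1.12],[0,0,1.26],[0,0,1.4],[0,0,1.54],[0,0,1.6]])

```text
time: 6.1
position: [628.1, 88.1, 214.1]
orientation: [[0.977, 0.214, 0.011], [0.214, -0.977, 0.002], [0.012, 0.001, -1.0]]
wrist_force: [24.8, -1.3, -12.6]
grip_width: 0.163
grip_force: 25.9
```

Run:
```python
from h import *
s=grab('side','s4.png');t=grab('top')
o=env.get_obs()
for k in('time','position','orientation','qpos','wrist_force','grip_width','grip_force'):print(k,o[k])
def up(f,u,v,r,sc): return cv2.resize(f['image'][v-r:v+r,u-r:u+r,::-1],(sc,sc),interpolation=cv2.INTER_CUBIC)
cv2.imwrite('pics/c4.png',np.hstack([up(s,260,265,70,400),up(t,225,170,70,400)]))
```

```text
time 6.2
position [628.109  88.098 214.135]
orientation [[ 0.977  0.211  0.011]
 [ 0.211 -0.977  0.002]
 [ 0.012  0.001 -1.   ]]
qpos [ 0.449  0.296 -0.12   0.004 -1.144  1.334]
wrist_force [ 24.495  -2.057 -12.833]
grip_width 0.16442835737427877
grip_force 25.913279056549072
```

View pics/c4.png

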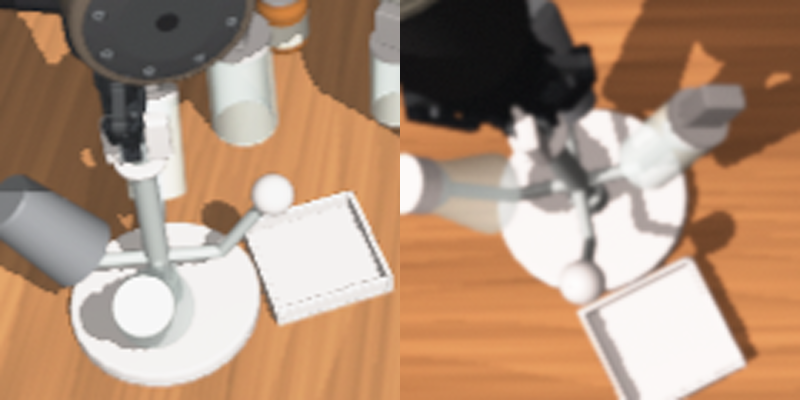

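Empty hook's ball is at side (285.2,263.3) / top (218.7,199.1), a little short of the tray's middle line. I'll compute the remaining angle.

Run:
```python
from h import *
s=env.grab_frame('side');t=env.grab_frame('top')
for n,f,(u,v) in(('s',s,(285,263)),('t',t,(219,199))):
    im=f['image'][v-12:v+12,u-12:u+12]; g=cv2.medianBlur(cv2.cvtColor(cv2.resize(im,None,fx=4,fy=4,interpolation=cv2.INTER_CUBIC),7),5)
    c=cv2.HoughCircles(g,3,1,40,param1=120,param2=12,minRadius=22,maxRadius=46)
    print(n,None if c is None else c[0]/4+[u-12,v-12,0])
B,e=tri(s,(285.2,263.3),t,(218.7,199.1));print(B,e)
# tray by both views
m=((t['image'].max(2).astype(int)-t['image'].min(2)<45)&(t['image'].min(2)>120)).astype(np.uint8)
def traycorners(f,C,z): return np.array([onz(f,*c,z)[:2] for c in C])
ts=traycorners(s,[(190+246/2.857,195+237/2.857),(190+350/2.857,195+193/2.857),(190+392/2.857,195+278/2.857),(190+281/2.857,195+313/2.857)],20)
tt=traycorners(t,[(155+179/2.857,100+310/2.857),(155+291/2.857,100+258/2.857),(155+345/2.857,100+362/2.857)],20)
print(ts,ts.mean(0));print(tt,(tt[0]+tt[2])/2)
A=np.array([625,87.3])
for T in (ts.mean(0),(tt[0]+tt[2])/2,[493.1,21.2]):
    d=T-A;print('tray',np.linalg.norm(d),np.degrees(np.arctan2(d[1],d[0]))%360)
d=B[:2]-A;print('hook',np.linalg.norm(d),np.degrees(np.arctan2(d[1],d[0]))%360)
print('edge ang',[np.degrees(np.arctan2(*(ts[i]-ts[i-1])[::-1])) for i in range(4)],[np.degrees(np.arctan2(*(tt[i+1]-tt[i])[::-1])) for i in range(2)])
```

```text
s [[285.625 262.375   6.65 ]]
t [[218.625 198.875   8.05 ]]
[521.378  65.39  143.821] 0.9003478488470552
[[561.421  15.781]
 [471.843 -47.083]
 [421.949  47.732]
 [515.758  96.246]] [492.743  28.169]
[[520.602  94.727]
 [566.328  -3.616]
 [472.192 -51.873]] [496.397  21.427]
tray 144.87410793250737 204.08900539379724
tray 144.49219956448724 207.12236622144425
tray 147.5358261575811 206.61715402374628
hook 105.91320378687945 191.93873177096077
edge ang [np.float64(-60.42577661182881), np.float64(-144.9400914997117), np.float64(117.75440112649247), np.float64(27.34619132683347)] [np.float64(-65.06323211847402), np.float64(-152.8587655221042)]
```

Request:
move_arm(hand=[0.04,0.04,0.04,0.0,0.0,0.0,0.0,0,0,0,0,0], travel=[[0,0,0],[0.0035,0.001,0],[0.0035,0.001,0],[0.0035,0.001,0],[0.0035,0.001,0],[0.0035,0.001,0],[0.0035,0.001,0],[0.0035,0.001,0],[0.0035,0.001,0],[0.0035,0.001,0],[0.0035,0.001,0],[0.0035,0.001,0]], twist=[[0,0,0],[0,0,0],[0,0,0],[0,0,0],[0,0,0],[0,0,0],[0,0,0],[0,0,0.07],[0,0,0.14],[0,0,0.21],[0,0,0.26],[0,0,0.26]])

```text
time: 7.5
position: [625.3, 87.6, 213.5]
orientation: [[0.891, 0.454, 0.0], [0.454, -0.891, -0.001], [-0.0, 0.001, -1.0]]
wrist_force: [0.8, -4.8, 0.4]
grip_width: 0.16
grip_force: 32.6
```

Run:
```python
from h import *
s=env.grab_frame('side');t=env.grab_frame('top')
o=env.get_obs()
for k in('time','position','orientation','wrist_force','grip_width','grip_force'):print(k,o[k])
P=[]
for f in(s,t):
    u,v=proj(f,(530.6,39.9,144.5)).astype(int)
    im=f['image'][v-14:v+14,u-14:u+14]; g=cv2.medianBlur(cv2.cvtColor(cv2.resize(im,None,fx=4,fy=4,interpolation=cv2.INTER_CUBIC),7),5)
    c=cv2.HoughCircles(g,3,1,40,param1=120,param2=12,minRadius=22,maxRadius=46)
    c=None if c is None else c[0][0]/4+[u-14,v-14,0];print(u,v,c);P.append(c)
B,e=tri(s,P[0][:2],t,P[1][:2]);print(B,e)
d=B[:2]-[625,87.3];print(np.linalg.norm(d),np.degrees(np.arctan2(d[1],d[0]))%360)
def up(f,u,v,r,sc): return cv2.resize(f['image'][v-r:v+r,u-r:u+r,::-1],(sc,sc),interpolation=cv2.INTER_CUBIC)
cv2.imwrite('pics/c5.png',np.hstack([up(s,280,270,50,400),up(t,235,200,50,400)]))
```

```text
time 7.6
position [625.277  87.527 213.495]
orientation [[ 0.892  0.452 -0.   ]
 [ 0.452 -0.892 -0.001]
 [-0.     0.001 -1.   ]]
wrist_force [ 1.533 -5.549  0.348]
grip_width 0.16000045674691732
grip_force 32.53894418478012
283 254 [283.625 254.375   6.775]
230 194 [228.625 195.875   9.425]
[528.032  42.476 149.175] 2.2409367968416767
106.82691354507901 204.80883603293327
```

View pics/c5.png

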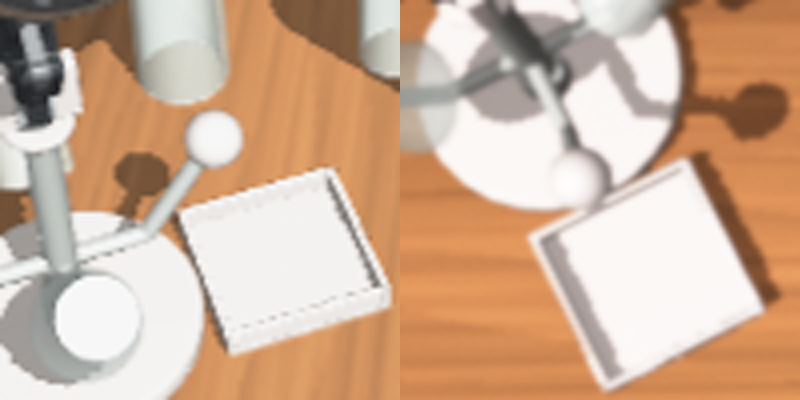

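Run:
```python
from h import *
s=env.grab_frame('side');t=env.grab_frame('top')
print(tri(s,(283.5,254.5),t,(230,194.5)))
A=np.array([625.2,87.4])
for B in (tri(s,(283.5,254.5),t,(230,194.5))[0],onz(s,283.5,254.5,144.3),onz(t,230,194.5,144.3)):
    d=B[:2]-A;print(B,np.linalg.norm(d),np.degrees(np.arctan2(d[1],d[0]))%360)
C=[onz(t,185+x/4,150+y/4,20)[:2] for x,y in((130,237),(290,158),(370,310),(207,390))]
C2=[onz(s,230+x/4,220+y/4,20)[:2] for x,y in((180,212),(330,169),(391,292),(230,345))]
for Q in(C,C2):
    Q=np.array(Q);c=Q.mean(0);d=c-A;print(c,np.linalg.norm(d),np.degrees(np.arctan2(d[1],d[0]))%360,[np.degrees(np.arctan2(*(Q[i]-Q[i-1])[::-1]))%90 for i in range(4)])
```

```text
(array([530.312,  40.044, 146.092]), np.float64(0.5533858044486406))
[530.312  40.044 146.092] 106.04902698421866 206.5227053135732
[530.388  38.566 144.3  ] 106.64904553662686 207.25151192183876
[530.96  40.4  144.3 ] 105.31057464133654 206.50677534389484
[494.72   19.607] 147.0407401255456 207.45470435227202 [np.float64(27.35360633117699), np.float64(26.36202918585372), np.float64(27.430086363317685), np.float64(25.61411526045012)]
[494.176  25.695] 144.82682769958305 205.21797045992776 [np.float64(26.19940376187334), np.float64(26.606047537126784), np.float64(27.813353492202893), np.float64(28.159822045262697)]
```

Hook ≈ 206.8°, tray ≈ 206.9°: aligned. I'll release, lift and move above the chamber.

Request:
move_arm(hand=[0.05,0.05,0.06,0.06,0.06,0.06,0.06,0.06,0.06,0.06,0.06,0.06], travel=[[0,0,0],[0,0,0],[0,0,0.045],[0,0,0.09],[-0.02,-0.03,0.1],[-0.1835,-0.266,0.1],[-0.1835,-0.266,0.1],[-0.1835,-0.266,0.1],[-0.1835,-0.266,0.1],[-0.1835,-0.266,0.1],[-0.1835,-0.266,0.1],[-0.1835,-0.266,0.1]], twist=[[0,0,0],[0,0,0],[0,0,0],[0,0,0],[0,0,-0.14],[0,0,-0.28],[0,0,-0.42],[0,0,-0.56],[0,0,-0.7],[0,0,-0.862],[0,0,-0.862],[0,0,-0.862]])

```text
time: 8.9
position: [439.5, -179.9, 314.1]
orientation: [[0.923, -0.386, 0.001], [-0.386, -0.923, 0.0], [0.001, -0.001, -1.0]]
wrist_force: [0.4, 0.1, 0.4]
grip_width: 0.699
grip_force: 0.0
```

Run:
```python
from h import *
s=env.grab_frame('side');t=grab('top')
o=env.get_obs()
for k in('time','position','orientation','qpos','wrist_force'):print(k,o[k])
def up(f,u,v,r,sc): return cv2.resize(f['image'][v-r:v+r,u-r:u+r,::-1],(sc,sc),interpolation=cv2.INTER_CUBIC)
cv2.imwrite('pics/c6.png',np.hstack([up(s,320,200,50,400),up(t,245,190,50,400)]))
for f in(s,t):print(proj(f,o['position']))
```

```text
time 9.0
position [ 441.572 -178.056  313.701]
orientation [[ 0.924 -0.384  0.001]
 [-0.384 -0.924  0.   ]
 [ 0.001 -0.001 -1.   ]]
qpos [ 0.031 -0.024 -0.27  -0.    -1.323  1.146]
wrist_force [ 0.032 -0.028 -0.031]
[328.556 147.688]
[332.996 223.043]
```

View pics/c6.png

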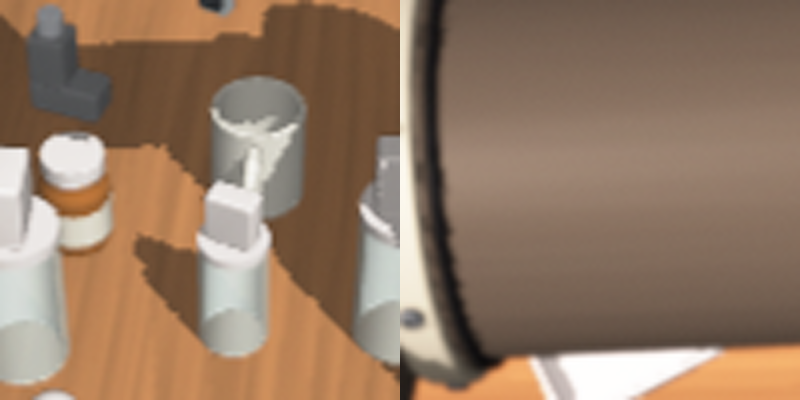

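Side view: chamber untouched, mouthpiece top centre at (328.5,198.3). I go down on it.

Request:
move_arm(hand=[0.06,0.06,0.06,0.06,0.06,0.06,0.06,0.04,0.03,0.02,0.01,0.01], travel=[[0.001,0,-0.05],[0.001,0,-0.1],[0.001,0,-0.14],[0.001,0,-0.17],[0.001,0,-0.19],[0.001,0,-0.208],[0.001,0,-0.208],[0.001,0,-0.208],[0.001,0,-0.208],[0.001,0,-0.208],[0.001,0,-0.208],[0.001,0,-0.208]], twist=[[0,0,0],[0,0,0],[0,0,0],[0,0,0],[0,0,0],[0,0,0],[0,0,0],[0,0,0],[0,0,0],[0,0,0],[0,0,0],[0,0,0]], newtons=30)

```text
time: 10.2
position: [443.6, -177.9, 106.3]
orientation: [[0.924, -0.382, 0.002], [-0.382, -0.924, -0.0], [0.002, -0.001, -1.0]]
wrist_force: [-1.1, 0.2, 6.4]
grip_width: 0.228
grip_force: 31.4
```

Request:
move_arm(hand=[0.01,0.01,0.01], travel=[[0,0,0],[0,0,0],[0,0,0]], twist=[[0,0,0],[0,0,0],[0,0,0]])

```text
time: 10.5
position: [443.6, -177.9, 106.3]
orientation: [[0.924, -0.382, 0.002], [-0.382, -0.924, -0.0], [0.002, -0.001, -1.0]]
wrist_force: [-1.7, 0.6, 5.9]
grip_width: 0.227
grip_force: 31.4
```

Mouthpiece gripped (19 mm). I lift, carry and tilt it to the pre-insert pose in line with the hook.

Request:
move_arm(hand=[0.01,0.01,0.01,0.01,0.01,0.01,0.01,0.01,0.01,0.01,0.01,0.01], travel=[[0,0,0.02],[0,0,0.05],[0,0,0.09],[0,0,0.13],[0,0.02,0.16],[0,0.05,0.175],[0,0.085,0.175],[0.01,0.12,0.175],[0.01,0.15,0.17],[0.01,0.17,0.164],[0.01,0.178,0.164],[0.01,0.178,0.164]], twist=[[0,0,0],[0,0,0],[0,0,0],[0,0,0],[0.03,-0.06,0],[0.08,-0.16,0],[0.13,-0.26,0],[0.18,-0.36,0],[0.23,-0.46,0],[0.276,-0.545,0],[0.276,-0.545,0],[0.276,-0.545,0]])

```text
time: 11.7
position: [451.5, 0.8, 269.1]
orientation: [[0.82, -0.258, 0.512], [-0.434, -0.863, 0.26], [0.374, -0.435, -0.819]]
wrist_force: [-0.3, 0.7, -0.1]
grip_width: 0.227
grip_force: 30.4
```

Request:
move_arm(hand=[0.01,0.01,0.01], travel=[[0,0,0],[0,0,0],[0,0,0]], twist=[[0,0,0],[0,0,0],[0,0,0]])

```text
time: 12.0
position: [453.3, -0.1, 269.4]
orientation: [[0.819, -0.261, 0.512], [-0.436, -0.862, 0.258], [0.374, -0.435, -0.819]]
wrist_force: [-1.2, -0.0, -0.3]
grip_width: 0.228
grip_force: 30.4
```

Run:
```python
from h import *
s=env.grab_frame('side');t=env.grab_frame('top')
o=env.get_obs()
for k in('time','position','orientation','qpos','wrist_force','torque','grip_width'):print(k,o[k])
def up(f,u,v,r,sc): return cv2.resize(f['image'][v-r:v+r,u-r:u+r,::-1],(sc,sc),interpolation=cv2.INTER_CUBIC)
cv2.imwrite('pics/c7.png',np.hstack([up(s,300,230,50,400),up(t,250,200,50,400)]))
p=np.array(o['position']);z=np.array(o['orientation'])[:,2]
for f in(s,t):print([proj(f,p+z*k) for k in(0,16.3,106.3)],proj(f,(532.7,40.5,144.3)))
```

```text
time 12.1
position [453.154  -0.136 269.231]
orientation [[ 0.819 -0.261  0.511]
 [-0.436 -0.862  0.258]
 [ 0.374 -0.435 -0.82 ]]
qpos [ 0.401 -0.379 -0.755 -0.069 -0.587  0.822]
wrist_force [-0.069 -0.792 -1.159]
torque [-0.926  1.836  0.013]
grip_width 0.2289497296509106
[array([315.916, 209.081]), array([312.242, 214.196]), array([292.706, 241.393])] [282.439 255.021]
[array([238.068, 221.361]), array([237.136, 218.038]), array([232.551, 201.687])] [229.971 193.737]
```

View pics/c7.png

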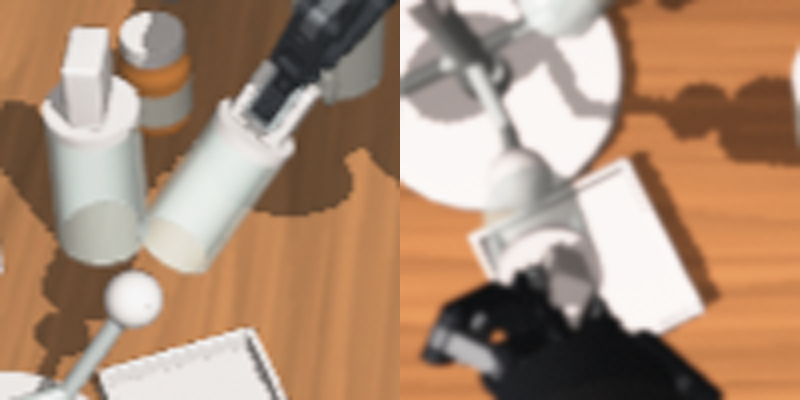

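Side view: ball at (283.5,254.7), tube from the cap at about (314,212) to the mouth at about (294,243), close to in line with the hook. I measure the lateral offset numerically from edge profiles.

```bash
cat > prof.py <<'E'
from h import *
def run(frames=('side','top')):
    o=env.get_obs();p=np.array(o['position']);z=np.array(o['orientation'])[:,2]
    for n in frames:
        f=env.grab_frame(n);S=cv2.cvtColor(f['image'],cv2.COLOR_RGB2HSV)[:,:,1].astype(np.float32)
        a,b=proj(f,p+z*16.3),proj(f,p+z*106.3);B=proj(f,(532.7,40.5,144.3));d=(b-a)/np.linalg.norm(b-a);q=np.array([-d[1],d[0]])
        sc=f['fx']/(np.array(f['R'])@(p+60*z)+f['t'])[2]
        print(n,'px/mm',sc,'q world',(np.array(f['R']).T@[*q,0]),'pred ball perp px',(B-a)@q,'len',np.linalg.norm(b-a))
        k=np.arange(-24,24.01,.25)
        for w in np.linspace(0,1.3,14):
            c=a+(b-a)*w;P=c+k[:,None]*q
            v=cv2.remap(S,P[:,0].astype(np.float32)[None],P[:,1].astype(np.float32)[None],1)[0]
            low=v<75
            i=len(k)//2
            L=i
            while L>0 and low[L]:L-=1
            R=i
            while R<len(k)-1 and low[R]:R+=1
            print('%.1f'%w,k[L],k[R],'mid',(k[L]+k[R])/2,v[::16].astype(int))
E
python3 -c "
import prof;prof.run()"
```

```text
side px/mm 0.4219570275857731 q world [ 0.846 -0.297  0.442] pred ball perp px 0.3884974544205775 len 33.48679266774267
0.0 -10.75 11.5 mid 0.375 [132 129 129 131  10   9   8   8   9 112 132  26 174]
0.1 -10.75 11.0 mid 0.125 [129 130 129 128  10   7   6   8   9 126  97  22 173]
0.2 -10.75 11.0 mid 0.125 [137 131 130 130   9   6   5   6   8 123 145  23  27]
0.3 -10.75 11.0 mid 0.125 [139 139 131 133   9   6   4   5  10 125 146  54  23]
0.4 -10.75 10.75 mid 0.0 [138 140 139 131  10   6   4   4   9 131 130 163  78]
0.5 -10.25 10.75 mid 0.25 [140 141 140 139  11   5   3   4  10 129 130 120  12]
0.6 -10.25 10.5 mid 0.125 [139 140 139 139  12   5   3   4  10 136 132  21   9]
0.7 -10.25 10.75 mid 0.25 [139 139 139 138  12   5   3   4   9 134  38   8   9]
0.8 -10.5 10.5 mid 0.0 [141 139 138 140  12   6   3   4  10 116  10   8   8]
0.9 -10.5 24.0 mid 6.75 [140 138 140 138  20  18  16  23  16  13   9   9   6]
1.0 -10.25 24.0 mid 6.875 [139 139 140 139  33  17  17  22  11  15  15   9   6]
1.1 -6.5 24.0 mid 8.75 [139 140 140 140 121  37  21  28  15  16  13  15   7]
1.2 0.0 0.0 mid 0.0 [138 141 
[... 651 characters left out ...]
5 24.0 mid 3.75 [154 154  58   8  14   8   8  10  17  12   5   5   5]
0.6 -16.75 24.0 mid 3.625 [154 152  39   7  12  15  13  19  11  15   5   5   5]
0.7 -17.0 24.0 mid 3.5 [153 151  31   6   7  12  17  16   9  12   5   5   5]
0.8 -17.5 24.0 mid 3.25 [151 151  15   9   6   8   9  11  11  15   5   5   5]
0.9 -15.75 24.0 mid 4.125 [152 153  79  26  10   8   8  11  13  12   5   5   6]
1.0 -12.25 24.0 mid 5.875 [153 154 150  65  29  13   6   9  11  17   7   6   6]
1.1 -12.0 24.0 mid 6.0 [153 153 153  75  22  11   7   7  11  19  17  12   8]
1.2 -14.25 24.0 mid 4.875 [153 153 122  27   5   7   7   5  11  37  22  16  16]
1.3 -18.0 15.5 mid -1.25 [152 141  21   5   3   6   8   7  12  27  80  69  30]
```

Side view: the chamber axis is within about 0.3 mm of the tool axis, so it sits straight in the grip. I start the insertion along the hook in steps of about 8 mm, with a 1.4 mm shift in y.

Request:
move_arm(hand=[0.01,0.01,0.01,0.01,0.01,0.01,0.01,0.01,0.01], travel=[[-0.0004,0.0014,0],[0.0037,0.0035,-0.0066],[0.0078,0.0055,-0.0131],[0.0119,0.0076,-0.0197],[0.0159,0.0096,-0.0262],[0.02,0.0117,-0.0328],[0.0241,0.0138,-0.0394],[0.0282,0.0158,-0.0459],[0.0282,0.0158,-0.0459]], twist=[[0,0,0],[0,0,0],[0,0,0],[0,0,0],[0,0,0],[0,0,0],[0,0,0],[0,0,0],[0,0,0]])

```text
time: 13.1
position: [481.0, 16.1, 222.1]
orientation: [[0.82, -0.26, 0.51], [-0.435, -0.863, 0.259], [0.373, -0.434, -0.82]]
wrist_force: [-0.5, -0.5, -0.7]
grip_width: 0.236
grip_force: 30.4
```

Run:
```python
from h import *
t=env.grab_frame('top');s=env.grab_frame('side');o=env.get_obs()
for k in('time','position','wrist_force','torque'):print(k,o[k])
def up(f,u,v,r,sc): return cv2.resize(f['image'][v-r:v+r,u-r:u+r,::-1],(sc,sc),interpolation=cv2.INTER_CUBIC)
cv2.imwrite('pics/c8.png',np.hstack([up(s,285,250,30,400),up(t,233,200,30,400)]))
```

```text
time 13.2
position [481.06   16.035 223.136]
wrist_force [ 0.506 -0.629 -1.131]
torque [-0.899  1.821  0.049]
```

Ball is inside the mouth with no contact force. Continuing.

Request:
move_arm(hand=[0.01,0.01,0.01,0.01,0.01,0.01,0.01,0.01,0.01,0.01], travel=[[0.0031,0.0015,-0.0049],[0.0061,0.0031,-0.0098],[0.0092,0.0046,-0.0148],[0.0122,0.0062,-0.0197],[0.0153,0.0077,-0.0246],[0.0184,0.0093,-0.0295],[0.0214,0.0108,-0.0344],[0.0245,0.0124,-0.0394],[0.0265,0.0134,-0.0426],[0.0265,0.0134,-0.0426]], twist=[[0,0,0],[0,0,0],[0,0,0],[0,0,0],[0,0,0],[0,0,0],[0,0,0],[0,0,0],[0,0,0],[0,0,0]])

```text
time: 14.2
position: [507.6, 29.5, 180.1]
orientation: [[0.819, -0.26, 0.511], [-0.435, -0.862, 0.259], [0.373, -0.434, -0.82]]
wrist_force: [-0.4, -0.1, -1.3]
grip_width: 0.228
grip_force: 30.4
```

Request:
move_arm(hand=[0.01,0.01], travel=[[0,0,0],[0,0,0]], twist=[[0,0,0],[0,0,0]])

```text
time: 14.4
position: [507.6, 29.5, 181.1]
orientation: [[0.819, -0.259, 0.512], [-0.435, -0.862, 0.259], [0.374, -0.435, -0.819]]
wrist_force: [0.1, 0.0, -0.4]
grip_width: 0.229
grip_force: 30.4
```

Request:
move_arm(hand=[0.01,0.01,0.01,0.01,0.01,0.01], travel=[[0.001,0.0005,-0.0016],[0.002,0.001,-0.0033],[0.0031,0.0015,-0.0049],[0.0041,0.0021,-0.0066],[0.0041,0.0021,-0.0066],[0.0041,0.0021,-0.0066]], twist=[[0,0,0],[0,0,0],[0,0,0],[0,0,0],[0,0,0],[0,0,0]])

```text
time: 15.0
position: [511.6, 31.6, 174.1]
orientation: [[0.819, -0.26, 0.511], [-0.435, -0.862, 0.259], [0.374, -0.435, -0.819]]
wrist_force: [-0.4, -1.0, -0.4]
grip_width: 0.226
grip_force: 30.4
```

Request:
move_arm(hand=[0.01,0.01,0.01], travel=[[0.001,0.0005,-0.0016],[0.001,0.0005,-0.0016],[0.001,0.0005,-0.0016]], twist=[[0,0,0],[0,0,0],[0,0,0]])

```text
time: 15.3
position: [512.6, 32.0, 172.6]
orientation: [[0.819, -0.26, 0.512], [-0.435, -0.862, 0.259], [0.374, -0.435, -0.819]]
wrist_force: [0.1, 0.3, -0.4]
grip_width: 0.228
grip_force: 30.4
```

Request:
move_arm(hand=[0.01,0.01,0.01], travel=[[0.0008,0.0004,-0.0012],[0.0008,0.0004,-0.0012],[0.0008,0.0004,-0.0012]], twist=[[0,0,0],[0,0,0],[0,0,0]])

```text
time: 15.6
position: [513.5, 32.5, 171.5]
orientation: [[0.819, -0.26, 0.512], [-0.435, -0.862, 0.259], [0.374, -0.435, -0.819]]
wrist_force: [-0.8, -0.7, 1.2]
grip_width: 0.231
grip_force: 30.6
```

Request:
move_arm(hand=[0.01,0.01,0.01], travel=[[0.0008,0.0004,-0.0012],[0.0008,0.0004,-0.0012],[0.0008,0.0004,-0.0012]], twist=[[0,0,0],[0,0,0],[0,0,0]])

```text
time: 15.9
position: [514.3, 32.9, 170.2]
orientation: [[0.819, -0.259, 0.512], [-0.435, -0.862, 0.259], [0.374, -0.435, -0.819]]
wrist_force: [-1.6, -0.2, 1.0]
grip_width: 0.232
grip_force: 30.7
```

Request:
move_arm(hand=[0.01,0.01,0.01], travel=[[0.0008,0.0004,-0.0012],[0.0008,0.0004,-0.0012],[0.0008,0.0004,-0.0012]], twist=[[0,0,0],[0,0,0],[0,0,0]])

```text
time: 16.2
position: [515.1, 33.2, 169.0]
orientation: [[0.819, -0.26, 0.512], [-0.435, -0.862, 0.259], [0.374, -0.435, -0.819]]
wrist_force: [-2.4, -0.4, 2.8]
grip_width: 0.23
grip_force: 30.8
```

Run:
```python
from h import *
F=[];u=np.array([-.511,-.259,.82])
for i in range(4):
    f=env.grab_frame('side');o=env.get_obs();F.append(o['wrist_force'])
print(o['position'],np.array(F),np.array(F)@u,o['torque'],o['time'])
```

```text
[515.044  33.242 169.032] [[-1.163 -0.389  1.63 ]
 [-1.503 -0.47   1.831]
 [-2.108 -1.182  1.362]
 [-1.112 -1.612  2.41 ]] [2.032 2.391 2.501 2.962] [-0.892  1.873 -0.036] 16.4
```

Ball gives: force along the hook has risen steadily to about 3 N over about 3 mm. I press 1 mm more, ease back most of it, release and withdraw along the hook axis.

Request:
move_arm(hand=[0.01,0.01,0.01,0.01,0.01], travel=[[0.0005,0.0003,-0.0008],[0.0005,0.0003,-0.0008],[0.0005,0.0003,-0.0008],[0,0,0],[-0.0006,-0.0003,0.001]], twist=[[0,0,0],[0,0,0],[0,0,0],[0,0,0],[0,0,0]])

```text
time: 16.9
position: [514.4, 32.9, 170.0]
orientation: [[0.819, -0.26, 0.512], [-0.435, -0.862, 0.259], [0.374, -0.435, -0.819]]
wrist_force: [-0.2, -0.7, 1.0]
grip_width: 0.23
grip_force: 30.8
```

Request:
move_arm(hand=[0.01,0.024,0.028,0.034,0.04,0.045,0.045], travel=[[0,0,0],[0,0,0],[0,0,0],[0,0,0],[0,0,0],[0,0,0],[0,0,0]], twist=[[0,0,0],[0,0,0],[0,0,0],[0,0,0],[0,0,0],[0,0,0],[0,0,0]])

```text
time: 17.6
position: [514.5, 33.0, 170.0]
orientation: [[0.819, -0.259, 0.512], [-0.435, -0.862, 0.259], [0.374, -0.435, -0.819]]
wrist_force: [0.4, 0.4, 0.7]
grip_width: 0.53
grip_force: 0.0
```

Request:
move_arm(hand=[0.045,0.045,0.045,0.045,0.045,0.045,0.045,0.045,0.045,0.045], travel=[[-0.005,-0.0026,0.008],[-0.01,-0.005,0.016],[-0.018,-0.009,0.029],[-0.026,-0.013,0.041],[-0.036,-0.018,0.057],[-0.046,-0.023,0.074],[-0.056,-0.028,0.09],[-0.056,-0.05,0.12],[-0.056,-0.09,0.13],[-0.056,-0.13,0.13]], twist=[[0,0,0],[0,0,0],[0,0,0],[0,0,0],[0,0,0],[0,0,0],[0,0,0],[0,0,0],[0,0,0],[0,0,0]])

```text
time: 18.6
position: [458.4, -88.9, 303.6]
orientation: [[0.818, -0.255, 0.515], [-0.432, -0.864, 0.259], [0.379, -0.435, -0.817]]
wrist_force: [0.7, 0.0, -0.0]
grip_width: 0.529
grip_force: 0.0
```

Run:
```python
from h import *
t=env.grab_frame('top');s=env.grab_frame('side');o=env.get_obs();print(o['time'],o['position'],o['wrist_force'],o['grip_width'])
cv2.imwrite('pics/c9.png',np.hstack([cv2.resize(f['image'][v-w:v+w,u-w:u+w,::-1],(400,400),interpolation=cv2.INTER_CUBIC) for f,u,v,w in((s,285,240,80),(t,235,190,80))]))
```

```text
18.7 [458.097 -95.597 301.323] [-0.084 -0.323 -0.589] 0.5245267528908568
```

View pics/c9.png

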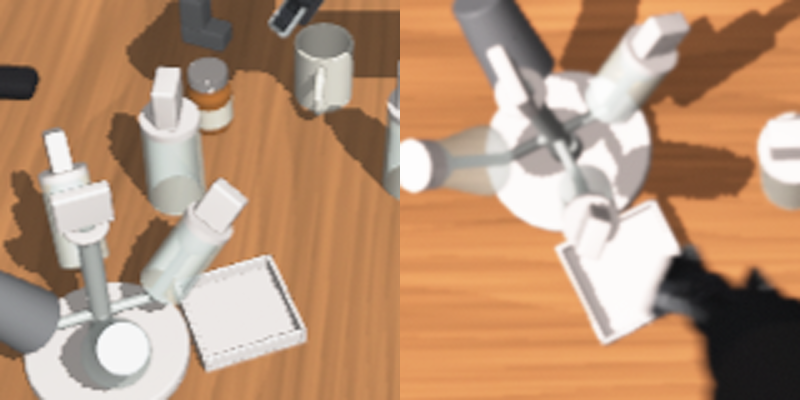

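Run:
```python
from h import *
t=env.grab_frame('top');s=env.grab_frame('side')
for a in(203,207,211):
    c,n=np.cos(np.radians(a)),np.sin(np.radians(a));r=114+47*.574
    X=(625.2+r*c,87.4+r*n,159+47*.819);print(a,(proj(s,X)-[205,160])*2.5,(proj(t,X)-[155,110])*2.5)
```

```text
203 [230.299 197.389] [184.235 240.206]
207 [227.342 190.222] [195.037 235.169]
211 [223.741 183.323] [205.456 229.431]
```

Side view: chamber fully on the hook, leaning over the tray, with the gripper clear. The pill bottle, mug and inhaler have not moved. I hand in.

```bash
python3 -c "
from bench import env
print(env.finish_job())"
```

```text
the job is handed in; nothing more can be done
None
```

I turned the carousel so the empty hook is over the drip tray, to within about 2° of its middle line by camera, slid the smallest chamber on until the sprung ball gave about 3 mm, let go, and handed the job in at about 19 s with the pill bottle, mug and inhaler not touched; no verdict came back.

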